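# Take the metering slide out of the round-hopper seed dispenser

## Task

On this seed-packing bench the dispenser with the round hopper is due for a different dose. Draw its metering slide straight out of its channel by the grip, keeping it level so that it does not bind, and set it down flat, grip upward, on the floor of the low empty cardboard tray (lower it in, do not drop it). Leave the slide of the square-hopper dispenser where it is.

Things in the scene. Friction and masses are not known exactly. Their poses are not given: they have to be found in the camera images.
- dispenser_round: Wooden seed dispenser with ROUND metal hopper (80 wide, centre x 70, top z 130 mm), fixed to the bench. Origin: bench level, below the middle of the channel mouth; z up, +x into the channel; the slide comes out along -x, roughly to the robot. Block x 0 to 115, y +-45, top z 70. Channel 38 wide, z 40 to 55; a ledge at z 40 sticks out 30 before the mouth. Another like it has a SQUARE hopper.
- slide: Loose slide of the round-hopper dispenser, 100 g, 2 mm side and 3 mm height play, no catch. White bar 160x34x12 mm, x -15 to 145, with upright dark wooden grip post 24 (x) by 20 (y), z 12 to 62, taken from above. Origin: bar's underside below the post; z up, +x to the tail. At first its underside is at bench height 40 with 65 to 85 of tail in the channel: free once drawn 85 or more.
- other_slide: The metering slide of the square-hopper dispenser, the same in shape, size and material, with the same origin and axes; to be left in its channel.
- tray: Low, empty, open cardboard tray fixed to the bench, 240 mm long (its x) by 140 mm wide (its y), walls 35 mm high and 5 mm thick, floor 5 mm thick. Origin: on the bench below its centre; z up. The slide fits in lengthwise, either way round.
Mind the look-alikes: they are no part of the job. Leave any green look-alike of the dispenser_round alone.

How it is judged (in metres and radians):
On the way, in this order (a step that is already met when the one before it is completed fails the run):
1. the slide is drawn wholly out of its channel, level (x of slide in the frame of dispenser_round below -0.144 m and angle between slide's own z axis and vertical below 0.3 rad), for 0.1 s.
2. the slide, still held, is lowered into the tray to within 20 mm of its floor (x of slide in the frame of tray between -0.11 and 0.11 m and y of slide in the frame of tray between -0.065 and 0.065 m and z of slide in the frame of tray below 0.025 m and contact force between slide and the fingers above 0.3 N), for 0.05 s.
At the end, for the whole second after the job is handed in: The slide of the round-hopper dispenser lies inside the tray, flat on its floor (underside within 5 mm of it, tilt under 10 degrees, grip up), released and at rest; the other slide is within 15 mm of where it started (x of slide in the frame of tray between -0.11 and 0.11 m and y of slide in the frame of tray between -0.065 and 0.065 m and z of slide in the frame of tray between 0 and 0.01 m and angle between slide's own z axis and vertical below 0.17 rad and linear speed of slide below 0.02 m/s and distance of other_slide from where it was at the start of the episode below 0.015 m); the robot touches nothing.
It fails at once if the slide is tilted more than 25 degrees from level (angle between slide's own z axis and vertical above 0.436 rad).
It fails at once if the other dispenser's slide is shifted by more than 15 mm (distance of other_slide from where it was at the start of the episode above 0.015 m).
It also fails if it takes over 56 s, if anything falls off the work surface, if the arm or the gripper's body presses on something with over 40 N, if the wrist force passes 120 N, or if a joint passes its speed limit or range.

## Robot

A 6-joint arm with a two-finger parallel gripper is mounted at the origin on the work surface. World frame = base frame: x ahead of the robot, y to its left, z up, the work surface at z = 0. Lengths are in mm, angles in rad, forces in N, time in s.
With the tool pointing down it reaches from about 275 to 1000 mm from the base axis. Payload 8.4 kg.
Tool frame: the origin (TCP) lies midway between the tips of the shut fingers; the grasp point (between the pads) lies 19 mm behind it; z points along the fingers, y is the line along which they close (so a half turn about z gives the same grasp; the last joint's range is limited). The gripper opens to 85 mm and grips with 20 to 120 N. Pads are 22 mm wide; open, the fingers measure 114 mm over their backs; the gripper's body (76 mm by 85 mm) begins 54 mm behind the grasp point. The pads swing forward as they close: fully open they stand 13 mm farther back than shut.
Start: joints at [-1.176, 0.353, 1.633, -0, 1.155, -0.002], TCP at [241.542, -576.442, 202.281] pointing down, gripper open.
Joint ranges: [-2.63, 2.63], [-0.92, 2.1], [0.06, 2.66], [-1.3, 4.44], [0, 2.69], [-3.02, 3.02]. Speed limits (rad/s): [2.22, 2.22, 2.79, 3.14, 3.14, 3.14].

## Interface

Orientations are given as [roll, pitch, yaw] about the fixed x, y, z axes, in that order (R = Rz(yaw) Ry(pitch) Rx(roll)).
In Python, from rig import r gives the robot as it stands.
- The arm moves only by the shell command python3 -m inch 'ROWS' [OPENING] [FORCE]. ROWS is JSON, a list that holds one entry, the list of rows, each a list of 6 numbers: the shift along the tool's x, y, z scaled (see below), then the turn, a rotation vector about the tool's x, y, z scaled (see below). In form: [[[tx, ty, tz, wx, wy, wz], ...]]. A call has 1 to 8 rows; each row is the pose to reach, as a shift and turn from the pose commanded when the call began, along the tool's axes at that moment, turning the shorter way round; what a row does not reach only later rows make up. The controller multiplies each number of a shift by 20 cm and each number of a turn by pi rad. A row lasts 1/12 s, in which the tool goes at most 41.7 mm and 7.16 degrees, less where a joint would pass 70% of its speed; a pose out of reach is approached as far as the arm can. A call with a number of a shift or a turn outside -1 to 1 is refused whole. A call with a gripper value outside its range is refused whole. OPENING is the gripper's target within -1 to 1 (fully open at 1, half-way at 0, shut at -1), set as the call begins (- or left out, the last holds). The fingers move at their own pace and stop on an object; FORCE is the grip in N (left out, the last holds). Time passes only in rows, so rows that repeat a pose let the fingers close. It gives the time, the measured TCP pose, the force, the opening and the grip force at its end, in the units of the state.
- r.sense(): the state, without advancing time (a new reading comes with each control period).
- r.grab_frame(name): name is "scene" or "top" or "wrist"; returns the picture (480x640x3 uint8, red, green, blue); there is no depth.
- r.camera_info(name): a dict with "K" (3x3 intrinsics, pixels), "distortion" ([k1, k2, p1, p2, k3] as OpenCV has them; the pictures are not rectified), "rvec" (rotation vector, rad) and "tvec" (3), from world to camera coordinates, as OpenCV has them; the wrist camera has in their place "mount" (4x4, takes a point from camera to tool coordinates, whose origin is the TCP and whose axes are the flange's). Camera axes: x right, y down, z forward; pixel columns grow to the right and rows downward; lengths in mm; the calibration is good to about 2 mm. A picture is of the moment at which its call begins: read the wrist's pose just before it. camera_info takes no time and is no camera call.
- r.sign_off(): hands the job in; it is judged then, once.
The state is a dict: "clock": time; "qpos": joint angles; "qvel": joint speeds; "joint_efforts": joint torques, N m; "eef_pos": TCP position; "tcp_rot": TCP orientation; "contact_force": force on the tool from outside, world axes, zero at the start; "wrist_torque": the same for the moment, N m; "opening": opening from 0.0 (shut) to 1.0 (fully open); "grasp_force": force on a finger pad.
Only numpy, scipy, OpenCV 4.12 (cv2) and the standard library are available. Lean on these libraries where they do the work, as an engineer would, in place of code of your own. Each camera call takes 0.05 s, during which the arm holds its last target. There are 200 camera calls.

## Working session

There is one attempt and no reset: what is moved stays moved. The work goes in short steps, Python scripts to look and compute and a shell command to move; the robot and the scene stay as the last step left them, time stands still between calls to the robot, and variables do not carry over. Pictures are saved under pics/ and viewed, at most 10 in all, crops included, and the job is handed in when it is done.

```bash
ls; mkdir -p pics
python3 - <<'E'
from rig import r
import cv2
for n in("scene","top"):
    cv2.imwrite(f"pics/{n}0.png",r.grab_frame(n)[:,:,::-1]); print(n,r.camera_info(n))
print(r.camera_info("wrist")); print(r.sense())
E
```

```text
pics
scene {'K': array([[521.31251263,   0.        , 317.67821391],
       [  0.        , 521.31251263, 244.93707454],
       [  0.        ,   0.        ,   1.        ]]), 'distortion': array([0.05360026, 0.        , 0.        , 0.        , 0.        ]), 'rvec': array([ 0.66959585,  2.5325699 , -1.2477296 ]), 'tvec': array([ 387.3950399 ,  -54.29786779, 1278.48324746])}
top {'K': array([[478.13562652,   0.        , 322.6621838 ],
       [  0.        , 478.13562652, 240.65027481],
       [  0.        ,   0.        ,   1.        ]]), 'distortion': array([-0.0861401,  0.       ,  0.       ,  0.       ,  0.       ]), 'rvec': array([ 2.16535778, -2.22173168,  0.00547613]), 'tvec': array([ 19.79418257, 405.4412986 , 972.2456293 ])}
{'K': array([[362.16005342,   0.        , 317.13181331],
       [  0.        , 362.16005342, 236.99549732],
       [  0.        ,   0.        ,   1.        ]]), 'distortion': array([-0.01816124,  0.        ,  0.        ,  0.        ,  0.        ]), 'mount': array([[-2.51848971e-04, -9.53592616e-01, -3.01099751e-01,
         7.56046192e+01],
       [ 9.99999788e-
[... 253 characters left out ...]
pos': array([-1.17642678e+00,  3.53558011e-01,  1.63404190e+00,  1.10046904e-05,
        1.15515700e+00, -2.39424794e-03]), 'qvel': array([-1.90818642e-03, -9.69804140e-04, -3.13071177e-03,  6.96831426e-05,
        1.77407121e-04,  4.82007295e-04]), 'joint_efforts': array([ 1.32075318e-03, -6.06358695e+01, -3.42819607e+01,  6.61600711e-05,
        4.01722486e-03,  8.75334450e-06]), 'eef_pos': array([ 241.36205545, -576.04377534,  201.65743867]), 'tcp_rot': array([-3.14042842e+00, -1.28500517e-05,  3.96759342e-01]), 'contact_force': array([ 0.71571987,  0.86556945, -0.10335073]), 'wrist_torque': array([-0.031372  , -0.00460969, -0.00648323]), 'grasp_force': 0.0, 'opening': 1.0021618796126026}
```

View pics/scene0.png

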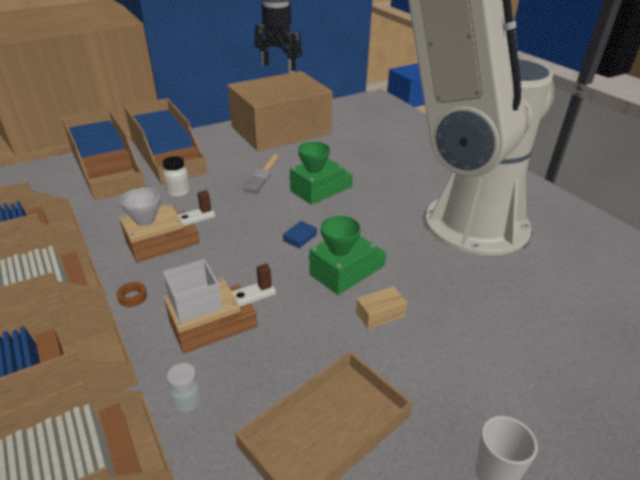

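View pics/top0.png

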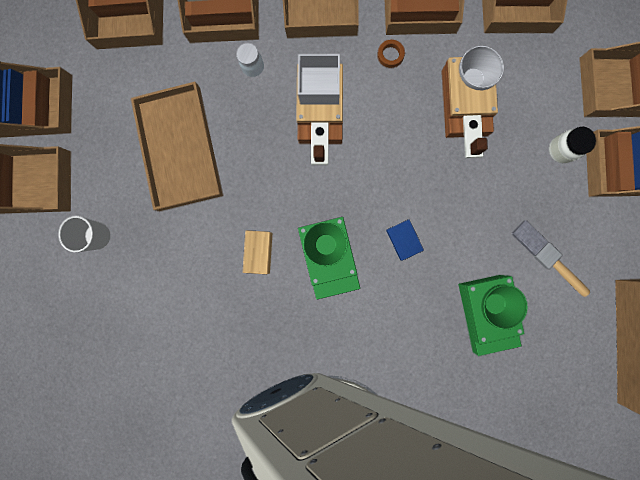

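The top view shows the look-alikes: a square metal hopper at (319,78), green dispensers at (326,243) and (503,305), and the wanted round metal hopper at (482,68) with its grip at about (479,145). The empty tray is at (177,146). I choose (482,68) and check it in a close crop.

```bash
python3 - <<'E'
import cv2,numpy as np
im=cv2.imread("pics/top0.png")
a=cv2.resize(im[40:170,430:530],None,fx=4,fy=4,interpolation=cv2.INTER_CUBIC)
b=cv2.resize(im[75:215,125:225],None,fx=4,fy=4,interpolation=cv2.INTER_CUBIC)
b=b[:a.shape[0]] if b.shape[0]>a.shape[0] else b
b=cv2.resize(im[80:210,125:225],None,fx=4,fy=4,interpolation=cv2.INTER_CUBIC)
cv2.imwrite("pics/crop1.png",np.hstack([a,b]))
E
cat > h.py <<'E'
import cv2,numpy as np
from scipy.spatial.transform import Rotation as R
from rig import r
def back(name,px,z,pose=None):
    c=r.camera_info(name)
    u=cv2.undistortPoints(np.array(px,float).reshape(-1,1,2),c["K"],c["distortion"])[:,0]
    d=np.c_[u,np.ones(len(u))]
    if name=="wrist":
        T=np.eye(4);T[:3,:3]=R.from_euler("xyz",pose[1]).as_matrix();T[:3,3]=pose[0];M=T@c["mount"]
        Rw,o=M[:3,:3],M[:3,3]
    else:
        Rw=cv2.Rodrigues(c["rvec"])[0].T;o=-Rw@c["tvec"]
    d=d@Rw.T
    return o+d*((np.broadcast_to(z,len(d))-o[2])/d[:,2])[:,None]
E
```

```text
(no output)
```

View pics/crop1.png

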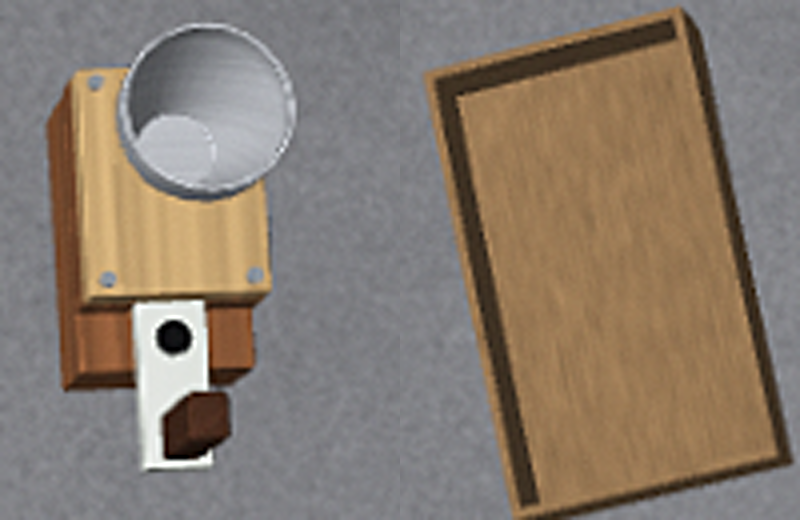

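Crop: the round metal hopper on wood, with a white slide whose end corners are at crop (142,471),(212,466) and the dark grip top at about (193-231, 391-445). The tray's outer rim corners are at crop (426,75),(682,8),(792,462),(517,520).

Run:
```python
from h import *
np.set_printoptions(precision=1,suppress=True)
A=lambda L:[(430+x/4,40+y/4) for x,y in L]
B=lambda L:[(125+(x-400)/4,80+y/4) for x,y in L]
bar=back("top",A([(142,471),(212,466),(133,302),(206,299)]),52);print(bar)
d=(bar[2]+bar[3]-bar[0]-bar[1])[:2];print("yaw bar",np.arctan2(d[1],d[0]))
u=d/np.hypot(*d);print("post from bar end",(bar[0]+bar[1])[:2]/2+15*u)
print("post top",back("top",A([(193,393),(231,391),(230,435),(192,452)]),102), back("top",A([(211.5,418)]),102))
bl=back("top",A([(75,72),(83,302),(270,290)]),70);print(bl,[np.arctan2(*(bl[0]-bl[1])[1::-1])])
t=back("top",B([(426,75),(682,8),(792,462),(517,520)]),35);print(t,t.mean(0))
for i,j in((2,1),(3,0)):print(np.arctan2(*(t[j]-t[i])[1::-1]),np.linalg.norm(t[i]-t[j]))
```

```text
[[ 560.2 -276.8   52. ]
 [ 561.9 -311.7   52. ]
 [ 644.8 -276.2   52. ]
 [ 645.7 -312.8   52. ]]
yaw bar -0.002790057341680331
post from bar end [ 576.  -294.3]
post top [[ 586.6 -288.5  102. ]
 [ 587.2 -306.5  102. ]
 [ 566.4 -305.   102. ]
 [ 558.7 -286.7  102. ]] [[ 574.6 -296.6  102. ]]
[[ 755.5 -248.4   70. ]
 [ 640.1 -246.7   70. ]
 [ 644.5 -338.8   70. ]] [np.float64(-0.014742591281850423)]
[[709.4 397.4  35. ]
 [737.7 261.6  35. ]
 [501.  206.9  35. ]
 [476.1 349.2  35. ]] [606.1 303.8  35. ]
0.2271801445764517 242.86814744961606
0.2035301125536521 238.16701205582382
```

```bash
python3 -m inch '[[[1,-0.31,0,0,0,0.126],[1,-0.31,0,0,0,0.126],[1,-0.31,0,0,0,0.126],[1,-0.31,0,0,0,0.126],[1,-0.31,0,0,0,0.126],[1,-0.31,0,0,0,0.126],[1,-0.31,0,0,0,0.126]]]' 1 80
python3 -m inch '[[[0.87,-0.73,0,0,0,0],[0.87,-0.73,0,0,0,0],[0.87,-0.73,0,0,0,0],[0.87,-0.73,0,0,0,0],[0.87,-0.73,0,0,0,0],[0.87,-0.73,0,0,0,0],[0.87,-0.73,0,0,0,0],[0.87,-0.73,0,0,0,0]]]'
python3 - <<'E'
from h import *
s=r.sense();print(s["eef_pos"],s["tcp_rot"],s["clock"])
cv2.imwrite("pics/w1.png",r.grab_frame("wrist")[:,:,::-1])
E
```

```text
clock: 0.68
eef_pos: [403.8, -440.1, 202.0]
tcp_rot: [-3.141, 0.0, 0.005]
contact_force: [-0.1, -1.4, -0.2]
opening: 0.999
grasp_force: 0.0
clock: 1.35
eef_pos: [575.5, -296.4, 201.7]
tcp_rot: [3.141, 0.001, 0.002]
contact_force: [-1.0, -0.6, -0.2]
opening: 0.997
grasp_force: 0.0
[ 575.51139352 -296.36947402  201.73744175] [3.14138921e+00 1.14597794e-03 2.12359562e-03] 1.35
```

View pics/w1.png

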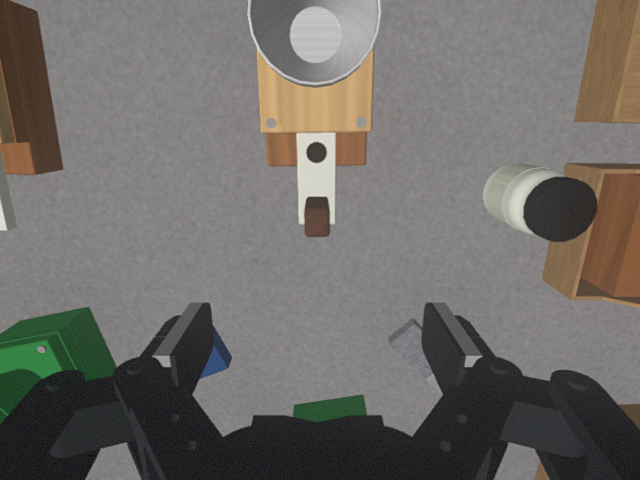

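The wrist view shows the round hopper ahead, the grip top at about (305–329, 208–237), bar end corners at (299,223),(335,223), and block front corners at (259,132),(373,132). The choice is confirmed.

Run:
```python
from h import *
np.set_printoptions(precision=1,suppress=True)
s=r.sense();p=(s["eef_pos"],s["tcp_rot"]);print(p)
print(back("wrist",[(305,208),(329,208),(329,237),(305,237),(317,222.5)],102,p))
print(back("wrist",[(299,223),(335,223),(297,133),(335,133)],52,p))
print(back("wrist",[(259,132),(373,132),(257,55),(373,55)],70,p))
```

```text
(array([ 574.8, -296.9,  201.8]), array([3.1, 0. , 0. ]))
[[ 587.4 -286.9  102. ]
 [ 587.4 -305.3  102. ]
 [ 564.1 -305.6  102. ]
 [ 564.  -286.7  102. ]
 [ 575.9 -296.1  102. ]]
[[ 561.7 -279.5   52. ]
 [ 561.7 -312.7   52. ]
 [ 641.5 -279.    52. ]
 [ 641.5 -311.5   52. ]]
[[ 642.8 -249.3   70. ]
 [ 642.8 -341.3   70. ]
 [ 699.4 -250.3   70. ]
 [ 699.4 -338.7   70. ]]
```

```bash
python3 -m inch '[[[0.005,-0.003,0.69,0,0,0],[0.005,-0.003,0.69,0,0,0],[0.005,-0.003,0.69,0,0,0],[0.005,-0.003,0.69,0,0,0],[0.005,-0.003,0.69,0,0,0],[0.005,-0.003,0.69,0,0,0]]]' 
python3 -m inch '[[[0,0,0,0,0,0],[0,0,0,0,0,0],[0,0,0,0,0,0],[0,0,0,0,0,0],[0,0,0,0,0,0],[0,0,0,0,0,0],[0,0,0,0,0,0],[0,0,0,0,0,0]]]' -1 60
```

```text
clock: 1.9
eef_pos: [576.4, -296.5, 65.0]
tcp_rot: [-3.142, 0.0, -0.0]
contact_force: [-0.1, 0.1, 0.4]
opening: 1.0
grasp_force: 0.0
clock: 2.57
eef_pos: [576.9, -295.4, 65.0]
tcp_rot: [3.141, -0.0, 0.001]
contact_force: [-3.2, 0.3, 7.0]
opening: 0.208
grasp_force: 59.4
```

```bash
python3 -m inch '[[[0,0,-0.005,0,0,0],[-0.03,0,-0.005,0,0,0],[-0.06,0,-0.005,0,0,0],[-0.1,0,-0.005,0,0,0]]]'
python3 - <<'E'
from h import *
s=r.sense();print(s["contact_force"],s["wrist_torque"],s["grasp_force"])
cv2.imwrite("pics/w2.png",r.grab_frame("wrist")[:,:,::-1])
E
```

```text
clock: 2.9
eef_pos: [556.5, -295.1, 65.1]
tcp_rot: [-3.142, -0.0, 0.001]
contact_force: [1.0, -0.1, -0.4]
opening: 0.209
grasp_force: 58.8
[ 1.03441986 -0.11624994 -0.41484552] [ 0.09373356 -0.15065566  0.00368185] 58.78173887729645
```

View pics/w2.png

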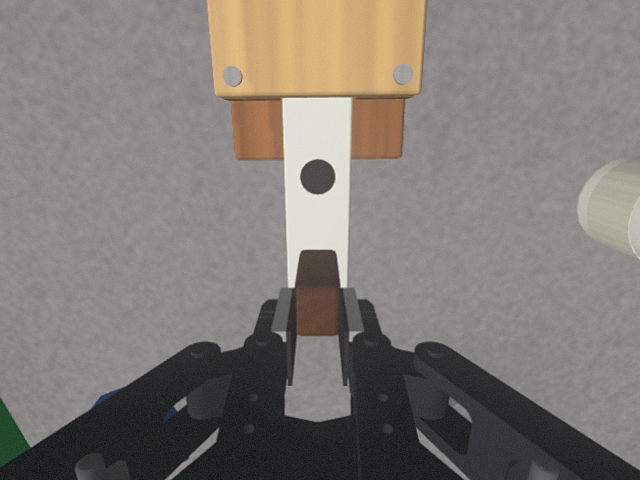

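The grip is centred in the pads (318,290), the bar is in line with the channel and the forces are low. I carry on drawing.

```bash
python3 -m inch '[[[-0.06,0,0,0,0,0],[-0.12,0,0,0,0,0],[-0.18,0,0,0,0,0],[-0.25,0,0,0,0,0],[-0.32,0,0,0,0,0],[-0.38,0,0,0,0,0],[-0.44,0,0,0,0,0],[-0.5,0,0,0,0,0]]]'
python3 -m inch '[[[-0.03,0,0,0,0,0],[-0.03,0,-0.05,0,0,0],[-0.03,0,-0.1,0,0,0],[-0.03,0,-0.15,0,0,0]]]'
python3 - <<'E'
from h import *
s=r.sense();print(s["contact_force"],s["wrist_torque"],s["grasp_force"])
cv2.imwrite("pics/w3.png",r.grab_frame("wrist")[:,:,::-1])
E
```

```text
clock: 3.62
eef_pos: [455.4, -295.2, 65.3]
tcp_rot: [-3.141, 0.0, 0.001]
contact_force: [-0.5, 0.0, -0.8]
opening: 0.219
grasp_force: 58.7
clock: 3.95
eef_pos: [451.7, -295.7, 96.7]
tcp_rot: [3.141, -0.001, 0.001]
contact_force: [1.0, -0.4, -1.0]
opening: 0.207
grasp_force: 58.7
[ 0.98864071 -0.37057372 -1.01868356] [-0.02044729  0.06578823  0.0015816 ] 58.7099289894104
```

View pics/w3.png

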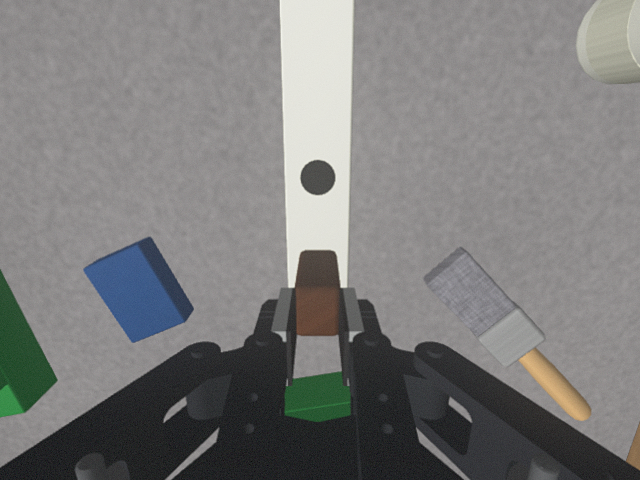

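The slide is out; the hole is still at (318,177), so it has not slipped or tilted. Next: lift and carry.

```bash
python3 -m inch '[[[0,0,-0.1,0,0,0],[0,0,-0.2,0,0,0],[0,0,-0.3,0,0,0],[0,0,-0.4,0,0,0],[0,-0.05,-0.5,0,0,0],[0,-0.15,-0.54,0,0,0],[0,-0.28,-0.54,0,0,0],[0,-0.42,-0.54,0,0,0]]]'
python3 -m inch '[[[0,-0.14,0,0,0,0],[0,-0.28,0,0,0,0],[0,-0.42,0,0,0,0],[0,-0.56,0,0,0,0],[0,-0.7,0,0,0,0],[0,-0.84,0,0,0,0],[0,-0.98,0,0,0,0],[0,-0.98,0,0,0,0]]]'
python3 -m inch '[[[0,-0.14,0,0,0,0],[0.05,-0.28,0,0,0,-0.01],[0.1,-0.42,0,0,0,-0.02],[0.15,-0.56,0,0,0,-0.03],[0.2,-0.7,0,0,0,-0.04],[0.25,-0.84,0,0,0,-0.05],[0.3,-0.98,0,0,0,-0.06],[0.3,-0.98,0,0,0,-0.068]]]'
```

```text
clock: 4.67
eef_pos: [452.0, -211.2, 205.0]
tcp_rot: [3.14, -0.003, 0.0]
contact_force: [0.3, -0.3, -1.4]
opening: 0.211
grasp_force: 58.9
clock: 5.33
eef_pos: [451.1, -11.4, 204.2]
tcp_rot: [-3.14, -0.001, 0.004]
contact_force: [-0.1, -0.1, -1.5]
opening: 0.208
grasp_force: 59.0
clock: 6.0
eef_pos: [513.0, 185.4, 204.3]
tcp_rot: [-3.14, -0.004, 0.219]
contact_force: [-0.4, -0.1, -1.5]
opening: 0.21
grasp_force: 59.2
```

```bash
python3 -m inch '[[[0.07,-0.12,0,0,0,0],[0.14,-0.24,0,0,0,0],[0.2,-0.36,0,0,0,0],[0.26,-0.48,0,0,0,0],[0.26,-0.48,0,0,0,0],[0.26,-0.48,0,0,0,0]]]'
python3 - <<'E'
from h import *
s=r.sense();print(s["eef_pos"],s["tcp_rot"])
cv2.imwrite("pics/w4.png",r.grab_frame("wrist")[:,:,::-1])
E
```

```text
clock: 6.5
eef_pos: [541.2, 286.8, 203.5]
tcp_rot: [-3.142, -0.001, 0.217]
contact_force: [0.1, -0.6, -1.6]
opening: 0.204
grasp_force: 59.3
[541.20101061 286.83332205 203.52918292] [-3.14153697e+00 -5.38516021e-04  2.16684548e-01]
```

View pics/w4.png

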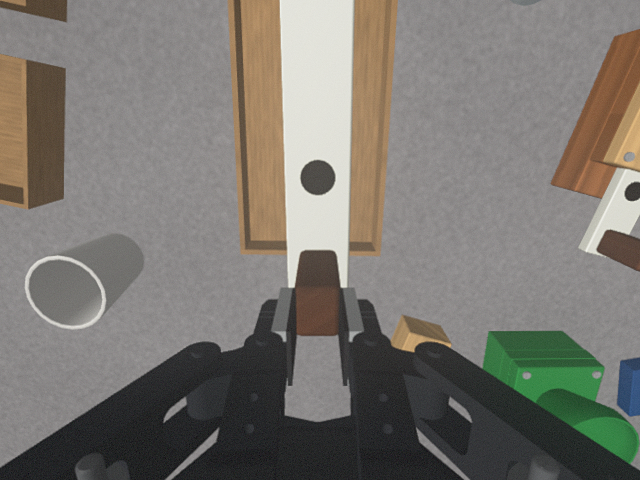

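The slide is over the tray and in line with it; the tray's near rim corners are at (241,254) and (381,254).

Run:
```python
from h import *
s=r.sense();p=(s["eef_pos"],s["tcp_rot"])
w=back("wrist",[(241,254),(381,254),(228,2),(398,2)],35,p);print(w)
T=R.from_euler("xyz",p[1]).as_matrix();print((w-p[0])@T)
```

```text
[[475.4655083  350.59472466  35.        ]
 [505.46423163 213.67533406  35.        ]
 [691.89086828 395.12574513  35.        ]
 [721.80195121 258.2895372   35.        ]]
[[-49.94729388 -77.40084535 168.38714995]
 [-49.96170495  62.766343   168.43218215]
 [170.99356833 -74.55774613 168.36671989]
 [170.91136071  65.5094231  168.41172651]]
```

```bash
python3 -m inch '[[[0.02,-0.03,0.13,0,0,0],[0.02,-0.03,0.27,0,0,0],[0.02,-0.03,0.4,0,0,0],[0.02,-0.03,0.52,0,0,0],[0.02,-0.03,0.63,0,0,0],[0.02,-0.03,0.71,0,0,0],[0.02,-0.03,0.77,0,0,0],[0.02,-0.03,0.8,0,0,0]]]'
python3 -m inch '[[[0,0,0.02,0,0,0],[0,0,0.03,0,0,0],[0,0,0.04,0,0,0],[0,0,0.045,0,0,0],[0,0,0.05,0,0,0],[0,0,0.05,0,0,0]]]'
```

```text
clock: 7.22
eef_pos: [542.8, 291.0, 42.0]
tcp_rot: [3.141, 0.002, 0.214]
contact_force: [-1.2, -0.0, -1.1]
opening: 0.203
grasp_force: 59.3
clock: 7.72
eef_pos: [543.7, 292.5, 33.7]
tcp_rot: [-3.141, -0.001, 0.215]
contact_force: [1.2, 0.5, -1.6]
opening: 0.215
grasp_force: 59.3
```

Step down in millimetres until there is contact.

```bash
python3 -m inch '[[[0,0,0.005,0,0,0],[0,0,0.01,0,0,0],[0,0,0.01,0,0,0]]]'
python3 -m inch '[[[0,0,0.005,0,0,0],[0,0,0.009,0,0,0],[0,0,0.009,0,0,0]]]'
```

```text
clock: 7.97
eef_pos: [543.4, 292.3, 31.2]
tcp_rot: [3.142, 0.0, 0.215]
contact_force: [-0.2, -0.4, -0.7]
opening: 0.208
grasp_force: 59.3
clock: 8.22
eef_pos: [543.5, 292.3, 30.4]
tcp_rot: [3.142, -0.0, 0.215]
contact_force: [-3.2, -2.8, 9.4]
opening: 0.208
grasp_force: 60.5
```

Contact with the floor (9 N). Release half-way, then rise.

```bash
python3 -m inch '[[[0,0,-0.003,0,0,0],[0,0,-0.003,0,0,0],[0,0,-0.003,0,0,0],[0,0,-0.003,0,0,0],[0,0,-0.003,0,0,0],[0,0,-0.003,0,0,0]]]' 0.2
python3 -m inch '[[[0,0,-0.08,0,0,0],[0,0,-0.2,0,0,0],[0,0,-0.35,0,0,0],[0,0,-0.5,0,0,0],[0,0,-0.65,0,0,0],[-0.2,0,-0.8,0,0,0],[-0.35,0,-0.85,0,0,0],[-0.35,0,-0.85,0,0,0]]]'
python3 - <<'E'
from h import *
im=r.grab_frame("wrist");im2=r.grab_frame("scene")
cv2.imwrite("pics/end.png",cv2.resize(np.hstack([im,im2])[:,:,::-1],(800,300)))
E
```

```text
clock: 8.72
eef_pos: [543.4, 292.3, 30.0]
tcp_rot: [3.142, 0.0, 0.215]
contact_force: [0.6, 0.1, -0.8]
opening: 0.6
grasp_force: 0.0
clock: 9.38
eef_pos: [471.3, 276.6, 203.1]
tcp_rot: [-3.141, -0.001, 0.215]
contact_force: [0.6, 0.5, 0.0]
opening: 0.605
grasp_force: 0.0
```

View pics/end.png

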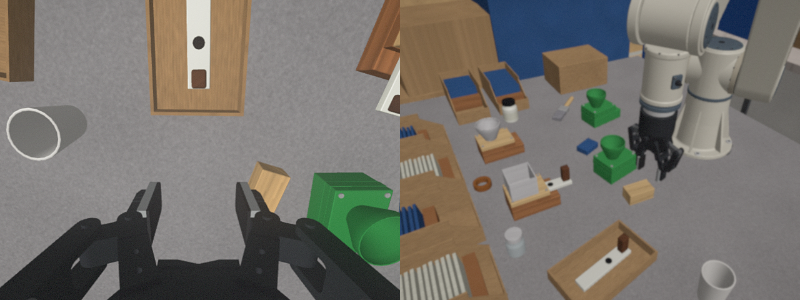

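The slide lies flat in the tray with its grip up (wrist half (199,78), scene half (605,262)). The other slide is still in its channel and the gripper is clear.

```bash
python3 -c "
from rig import r
print(r.sign_off())"
```

```text
the job is handed in; nothing more can be done
None
```

The round-hopper slide was drawn out level, lowered into the tray and released flat with its grip up; the other slide was not touched, and the job was handed in at about 9.5 s (no verdict was returned).

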